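Hang the orange ear defenders over the bench rail

ROBOT

A 6-joint arm with a two-finger parallel gripper is mounted at the origin on a cart in front of the work surface, level with it; the furniture and walls round the work are solid. World frame = base frame: x ahead of the robot, y to its left, z up, the work surface at z = 0. Lengths are in mm, angles in rad, forces in N, time in s.
With the tool pointing down it reaches from about 300 to 775 mm from the base axis. Payload 14.6 kg.
Tool frame: the origin (TCP) lies at the very end of the fingers, on their centre line; the grasp point (between the pads) lies 19 mm behind it; z points along the fingers, y is the line along which they close (so a half turn about z gives the same grasp; the last joint's range is limited). The gripper opens to 94 mm and grips with 3 to 60 N. Pads are 16 mm wide; open, the fingers measure 119 mm over their backs; the gripper's body (75 mm by 177 mm) begins 78 mm behind the grasp point.
Start: joints at [1.192, 0.3, 1.521, -0, 1.321, -0.067], TCP at [168.722, 523.471, 205.446] pointing down, gripper open.
Joint ranges: [-3.03, 3.03], [-0.79, 2.21], [0.23, 2.52], [-1.04, 4.18], [0, 3.07], [-2.55, 2.55]. Speed limits (rad/s): [2.22, 2.22, 2.57, 3.14, 3.14, 3.14].

INTERFACE

Orientations are given as [roll, pitch, yaw] about the fixed x, y, z axes, in that order (R = Rz(yaw) Ry(pitch) Rx(roll)).
In Python, from cell import manip, camera, get_calibration gives the robot as it stands. The module is installed in compiled form; this text tells all that it offers.
- The arm moves only by the tool jog_arm, never from a script. Its argument "plan" is one flat list of numbers, 6 for each row, row after row: the shift along the world's x, y, z in m, then the turn, a rotation vector about the world's x, y, z in degrees. A call has 1 to 20 rows; each row is the pose to reach, as a shift and turn from the pose commanded when the call began; what a row does not reach only later rows make up. A row lasts 1/10 s, in which the tool goes at most 50 mm and 8.59 degrees, less where a joint would pass 70% of its speed; a pose out of reach is approached as far as the arm can. A call with a gripper value outside its range is refused whole. "claw" is the finger opening in m, from 0 to 0.094, set as the call begins (left out, the last holds). The fingers move at their own pace and stop on an object; "force" is the grip in N (left out, the last holds). Time passes only in rows, so rows that repeat a pose let the fingers close. It gives the time, the measured TCP pose, the force, the opening and the grip force at its end, in the units of the state.
- manip.read_state(): the state, without advancing time (a new reading comes with each control period).
- camera(name): name is "scene" or "top" or "wrist"; returns (picture, depth): 384x512x3 uint8, red, green, blue; 384x512 float32, mm along the optical axis (not along the pixel's ray), 0 where there is no reading.
- get_calibration(name): a dict with "fx", "fy", "cx", "cy" (pixels), "origin" and "attitude" of the camera in the world. Camera axes: x right, y down, z forward; pixel columns grow to the right and rows downward; lengths in mm; the calibration is good to about 2 mm. A picture is of the moment at which its call begins: read the wrist's pose just before it. get_calibration takes no time and is no camera call; for the wrist camera it gives the pose at the moment of the call.
- manip.sign_off(): hands the job in; it is judged then, once.
The state is a dict: "clock": time; "joints": joint angles; "qd": joint speeds; "effort": joint torques, N m; "eef_pos": TCP position; "eef_rot": TCP orientation; "wrist_force": force on the tool from outside, world axes, zero at the start; "moment": the same for the moment, N m; "finger_gap": finger opening in mm; "finger_force": force on a finger pad.
Only numpy, scipy, OpenCV 4.12 (cv2) and the standard library are available. Lean on these libraries where they do the work, as an engineer would, in place of code of your own. Each camera call takes 0.05 s, during which the arm holds its last target. There are 200 camera calls.

TASK

Two pairs of ear defenders were left standing on the workbench after grinding. Hang the orange pair over the horizontal bar of the bent-tube rail, between its two posts, with one ear cup hanging on each side of the bar and the padded middle of the headband resting on it, then let go. Leave the grey pair standing where it is.

Things in the scene. Friction and masses are not known exactly. Their poses are not given: they have to be found in the camera images.
- orange_defenders: Rigid ear defenders, orange cups, 0.18-0.35 kg, standing upright on the cups: 173 (x) x 70 (y) x 152 mm high. Origin: on the bench midway between the cups, z up. Cups at +x and -x, 80 mm tall; between their black cushions a gap of 76 mm, open below and along y. The headband arches above in the xz plane; at its top (z = 136 to 152 mm) sits a stiff black crown pad, 30 mm wide along y.
- orange_defenders_crown (a point): Middle of the underside of the orange pair's crown pad, 136 mm above that pair's origin, same axes: the spot that shall rest on the bar. The pad above it, 16 mm thick, is the place to grip from above, fingers closing along y on its 30 mm width; it is nearly level for 12 mm either way along x.
- grey_defenders: An identical pair of ear defenders with grey cups, same size and axes, standing on the bench; not to be moved.
- rail: Fixed rail of bent aluminium tube, 22 mm in diameter. Origin: on the bench below the bar's middle, z up. The level bar runs along y, axis at z = 150 mm, top at 161 mm; posts at y = +-120 mm, the last 22 mm bend down to them; nothing stands above the bar. Under each post a dark steel foot, 120 (x) x 26 (y) x 12 mm; free space below the bar between them.
There are look-alikes about, which are no part of the job. What is shaped like the orange_defenders but red is not meant.

How it is judged (in metres and radians):
At the end, for the whole second after the job is handed in: The orange pair hangs at rest from the bar, its crown pad's middle within 35 mm of the bar's line and 85 mm of the bar's middle, one cup each side, tilted under 23 degrees and square across the bar within 23 degrees; the grey pair stands upright within 30 mm of its start (x of orange_defenders_crown in the frame of rail between -0.035 and 0.035 m and y of orange_defenders_crown in the frame of rail between -0.085 and 0.085 m and z of orange_defenders_crown in the frame of rail between 0.15 and 0.18 m and angle between orange_defenders's own z axis and vertical below 0.4 rad and angle between the y axis of orange_defenders and the y axis of rail, either way round below 0.4 rad and contact force between orange_defenders and rail above 0.5 N and linear speed of orange_defenders below 0.04 m/s and angular speed of orange_defenders below 0.5 rad/s and distance of grey_defenders from where it was at the start of the episode below 0.03 m and angle between grey_defenders's own z axis and vertical below 0.2 rad); the robot touches nothing.
It fails at once if the grey pair is moved by more than 30 mm or tipped over (distance of grey_defenders from where it was at the start of the episode above 0.03 m or angle between grey_defenders's own z axis and vertical above 0.2 rad).
It also fails if it takes over 42 s, if anything falls off the work surface, if the arm or the gripper's body presses on something with over 40 N, if the wrist force passes 120 N, or if a joint passes its speed limit or range.

## Working session

There is one attempt and no reset: what is moved stays moved. The work goes in short steps, Python scripts to look and compute and a tool call to move; the robot and the scene stay as the last step left them, time stands still between calls to the robot, and variables do not carry over. Pictures are saved under pics/ and viewed, at most 10 in all, crops included, and the job is handed in when it is done.

Besides the shell and the picture viewer there is one more tool, called after "Emit:" as name(argument=value, ...) on one line, values as JSON. jog_arm: Moves the arm, as the interface text tells. Its arguments: {"type":"object","properties":{"plan":{"type":"array"},"claw":{"type":"number"},"force":{"type":"number"}},"required":["plan"]}

```bash
mkdir -p pics; cat > h.py <<'E'
import numpy as np,cv2
from cell import manip,camera,get_calibration
from scipy.spatial.transform import Rotation as R
def att(c):
    a=np.array(c["attitude"],float)
    return a if a.shape==(3,3) else (R.from_euler('xyz',a).as_matrix() if a.size==3 else R.from_quat(a).as_matrix())
def cloud(c,d):
    v,u=np.mgrid[:384,:512]
    p=np.stack([(u-c["cx"])/c["fx"]*d,(v-c["cy"])/c["fy"]*d,d],-1)
    return p@att(c).T+np.array(c["origin"])
E
python3 - <<'E'
from h import *
for n in("scene","top"):
    c=get_calibration(n);print(n,c)
    im,d=camera(n);np.savez(f"{n}.npz",im=im,d=d)
    cv2.imwrite(f"pics/{n}.png",cv2.cvtColor(im,cv2.COLOR_RGB2BGR))
print(manip.read_state())
E
```

```text
scene {'fx': 354.09937382185404, 'fy': 354.09937382185404, 'cx': 254.21429178923475, 'cy': 191.1176069130661, 'origin': array([-153.76680217, 1240.90540212,  626.53588575]), 'attitude': array([-1.97343973e+00,  1.39219504e-03, -2.53440843e+00])}
top {'fx': 396.48409032843693, 'fy': 396.48409032843693, 'cx': 255.71872170934873, 'cy': 191.4995965064747, 'origin': array([ 491.75326383,  223.29614873, 1346.77662074]), 'attitude': array([-3.10126642,  0.0130775 , -1.54903188])}
{'clock': 0.1, 'joints': array([ 1.19241543e+00,  3.00350740e-01,  1.52147661e+00, -4.53169130e-05,
        1.32068978e+00, -6.65953476e-02]), 'qd': array([ 0.00030587, -0.00166262, -0.0006495 ,  0.00146234,  0.00121908,
        0.00162397]), 'effort': array([ 1.13548584e-03, -5.32641041e+01, -3.53286517e+01,  7.09671155e-02,
        2.34664581e-02, -6.15669683e-05]), 'eef_pos': array([168.64919449, 523.27874301, 204.99654298]), 'eef_rot': array([-3.14066730e+00, -1.77215287e-05,  2.82981833e+00]), 'wrist_force': array([-0.15347102,  0.78773707, -0.24651539]), 'moment': array([ 0.03102897, -0.02492392,  0.01359302]), 'finger_force': 0.0, 'finger_gap': 94.0109996090143}
```

View pics/scene.png

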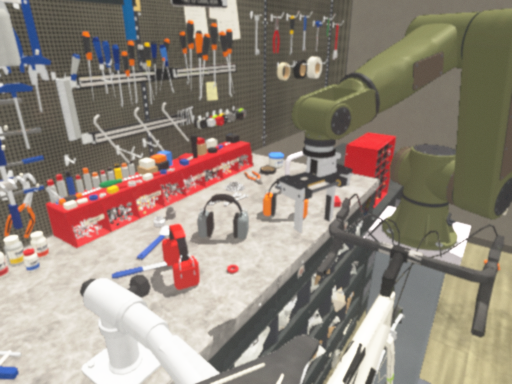

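View pics/top.png

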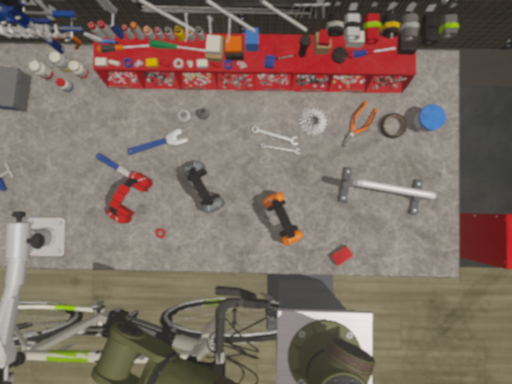

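The top view shows the orange pair at about (282,218), grey at (203,186), red look-alike at (128,196), and the rail's bar running from (355,184) to (435,195) with feet at (345,185) and (415,197). Next I'll measure these from the depth.

```bash
python3 - <<'E'
from h import *
z=np.load("top.npz");im,d=z["im"],z["d"];P=cloud(get_calibration("top"),d)
def reg(n,u0,u1,v0,v1,zl,zh):
    m=np.zeros(d.shape,bool);m[v0:v1,u0:u1]=1
    m&=(P[...,2]>zl)&(P[...,2]<zh)&(d>0);Q=P[m]
    if len(Q)<5: print(n,len(Q));return
    (cx,cy),s,a=cv2.minAreaRect(Q[:,:2].astype(np.float32))
    w,V=np.linalg.eigh(np.cov(Q[:,:2].T));l=V[:,1]
    print(n,len(Q),"rect",(cx,cy),s,a,"mean",Q.mean(0).round(1),"zmax",Q[:,2].max(),"axis",np.degrees(np.arctan2(l[1],l[0])).round(1))
print("bench",P[230:240,200:240].mean((0,1)))
for n,u in (("orange",(255,315,185,255)),("grey",(175,235,152,220)),("red",(95,160,165,230))):
    reg(n,*u,40,200); reg(n+" top",*u,135,200)
reg("bar",335,445,165,220,140,200); reg("feet",335,445,165,220,6,25)
for u in range(335,445,8):
    col=P[165:220,u];k=col[:,2].argmax();print(u,165+k,col[k].round(0))
b=cv2.resize(im[155:260,240:450],None,fx=3.8,fy=3.8,interpolation=2)
cv2.imwrite("pics/crop.png",b[...,::-1])
E
```

```text
bench [397.56695364 361.43461791   3.59916132]
orange 819 rect (458.9880676269531, 154.32333374023438) (171.5416717529297, 68.0971908569336) 27.170604705810547 mean [460.  155.5 105.2] zmax 156.68455424461945 axis -153.2
orange top 259 rect (458.8640441894531, 154.2194366455078) (86.88290405273438, 29.974279403686523) 27.198579788208008 mean [459.3 154.5 147.6] zmax 156.68455424461945 axis -153.2
grey 839 rect (556.136474609375, 413.9045104980469) (172.0652618408203, 69.11360168457031) 30.246397018432617 mean [552.7 409.9 104. ] zmax 157.87627925099378 axis -150.4
grey top 260 rect (556.5438842773438, 414.75482177734375) (85.9100112915039, 29.752580642700195) 29.81788444519043 mean [555.2 413.6 147.5] zmax 157.87627925099378 axis -150.0
red 928 rect (516.99853515625, 657.7183227539062) (72.55729675292969, 173.1244354248047) 60.485382080078125 mean [517.5 649.9 101.6] zmax 160.2881031517677 axis 151.8
red top 275 rect (516.7278442382812, 656.9925537109375) (30.89463996887207, 86.05286407470703) 60.8426513671875 mean [516.5 656.  147.8] zmax 160.2881031517677 axis 151.3
bar 608 rect (558.0755615234375, -175.47555541992188) (255.37200927734375, 22.598817825317383) 81.21022033691406 mean [ 557.9 -171.2  156.9] zmax 168.9751282122793 axis 81.2
feet 470 rect (551.6792602539062, -210.6128692626953) (172.03663635253906, 363.5318603515625) 1.136568546295166 mean [ 556.5 -168.8   12.2] zmax 23.281807319450536 axis 80.4
335 215 [472. -27.   4.]
343 191 [ 492.  223. 1347.]
351 183 [572. -48. 142.]
359 183 [571. -68. 159.]
367 185 [566. -91. 163.]
375 184 [ 569. -115.  162.]
383 185 [ 567. -139.  162.]
391 187 [ 561. -163.  162.]
399 191 [ 550. -187.  162.]
407 179 [ 492.  223. 1347.]
415 197 [ 492.  223. 1347.]
423 193 [ 545. -257.  164.]
431 196 [ 537. -282.  160.]
439 215 [ 480. -375.    5.]
```

View pics/crop.png

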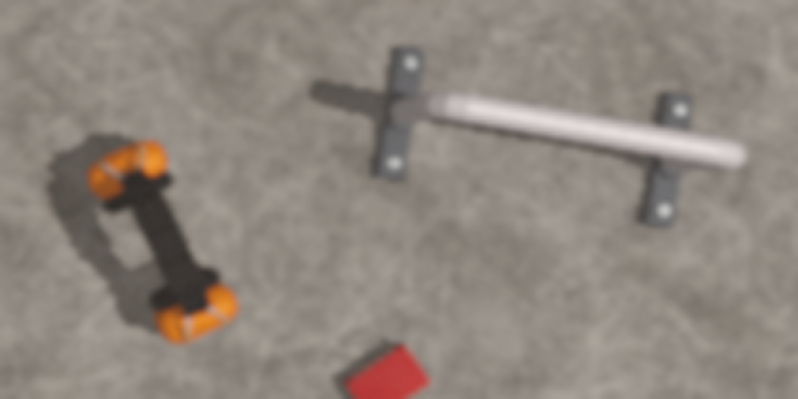

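The crop shows the orange pair with its crown at about (160,235), long axis 27° in the world, and the clear bar from (440,105) to (740,155). Measured sizes (172x68, pad 30 wide, bar top 162) agree with the given ones. The crown is at (459,154), the bar's middle at about (558,-173), and the bar's direction is 81°. I'll move above the orange pair and turn the tool +45°.

Emit:
jog_arm(plan=[0.015,-0.018,0,0,0,2,0.038,-0.048,0,0,0,6,0.064,-0.081,0,0,0,10,0.09,-0.114,0,0,0,14,0.116,-0.148,0,0,0,18,0.145,-0.185,0,0,0,22.5,0.174,-0.221,0,0,0,27,0.2,-0.255,0,0,0,31,0.226,-0.288,0,0,0,35,0.252,-0.321,0,0,0,39,0.275,-0.351,0,0,0,43,0.29,-0.369,0,0,0,45,0.29,-0.369,0,0,0,45,0.29,-0.369,0,0,0,45,0.29,-0.369,0,0,0,45], claw=0.07)

```text
clock: 1.6
eef_pos: [458.2, 155.1, 205.3]
eef_rot: [3.141, -0.0, -2.668]
wrist_force: [0.1, 0.3, -0.3]
finger_gap: 70.2
finger_force: 0.0
```

```bash
python3 - <<'E'
from h import *
s=manip.read_state();print(s["clock"],s["eef_pos"],s["eef_rot"],s["joints"])
c=get_calibration("wrist");im,d=camera("wrist");P=cloud(c,d)
cv2.imwrite("pics/w.png",im[...,::-1])
m=(d>0)&(P[...,2]>138)&(P[...,2]<160)&(np.hypot(P[...,0]-459,P[...,1]-154)<60);Q=P[m]
print(len(Q),cv2.minAreaRect(Q[:,:2].astype(np.float32)),Q.mean(0),np.percentile(Q[:,2],[5,50,95]))
E
```

```text
1.6 [458.19058658 155.12945759 205.3410724 ] [ 3.14141597e+00 -3.00614347e-04 -2.66776969e+00] [ 2.50663576e-01  1.52112309e-01  1.70238677e+00  1.10162958e-04
  1.28742584e+00 -1.79398651e+00]
2732 ((457.0368347167969, 151.63636779785156), (75.86727142333984, 29.98495864868164), 27.070247650146484) [454.06329849 150.16368013 147.95039478] [141.93774301 148.62401602 152.15984994]
```

View pics/w.png

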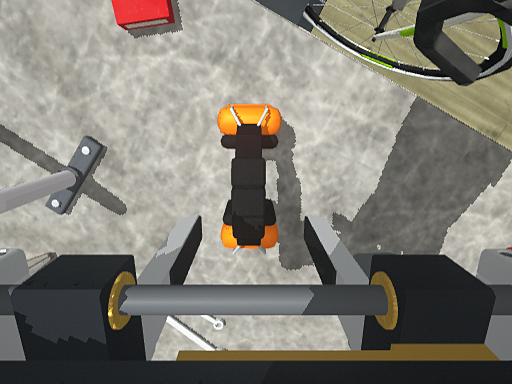

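The wrist view shows the orange pair centred under the fingers, with its crown pad at about (248,170). The pad top reads 152 mm and it is 30 mm wide. I'll descend to tip height z≈140, which keeps the tips above the pad's underside, then close.

Emit:
jog_arm(plan=[0,-0.001,-0.01,0,0,0,0,-0.002,-0.025,0,0,0,0,-0.002,-0.04,0,0,0,0,-0.002,-0.053,0,0,0,0,-0.002,-0.061,0,0,0,0,-0.002,-0.065,0,0,0,0,-0.002,-0.065,0,0,0,0,-0.002,-0.065,0,0,0])

```text
clock: 2.45
eef_pos: [458.9, 152.6, 140.9]
eef_rot: [-3.141, 0.001, -2.668]
wrist_force: [0.3, 0.2, 0.5]
finger_gap: 70.1
finger_force: 0.0
```

Emit:
jog_arm(plan=[0,0,0,0,0,0,0,0,0,0,0,0,0,0,0,0,0,0,0,0,0,0,0,0,0,0,0,0,0,0,0,0,0,0,0,0,0,0,0,0,0,0,0,0,0,0,0,0], claw=0.02, force=30)

```text
clock: 3.25
eef_pos: [458.8, 152.4, 140.5]
eef_rot: [-3.142, 0.0, -2.668]
wrist_force: [-0.1, -0.6, -0.1]
finger_gap: 29.7
finger_force: 30.0
```

The pad is gripped at 29.7 mm. Now I'll lift it.

Emit:
jog_arm(plan=[0,0,0.004,0,0,0,0,0,0.012,0,0,0,0,0,0.026,0,0,0,0,0,0.045,0,0,0,0,0,0.067,0,0,0,0,0,0.09,0,0,0,0,0,0.113,0,0,0,0,0,0.136,0,0,0,0,0,0.158,0,0,0,0,0,0.178,0,0,0,0,0,0.193,0,0,0,0,0,0.203,0,0,0,0,0,0.208,0,0,0,0,0,0.21,0,0,0,0,0,0.21,0,0,0])

```text
clock: 4.75
eef_pos: [458.6, 152.5, 350.1]
eef_rot: [3.141, -0.001, -2.668]
wrist_force: [0.1, -0.2, -2.7]
finger_gap: 29.7
finger_force: 30.0
```

Emit:
jog_arm(plan=[0.001,-0.003,0,0,0,-0.4,0.003,-0.011,0,0,0,-1.3,0.008,-0.026,0,0,0,-3,0.014,-0.046,0,0,0,-5,0.021,-0.07,0,0,0,-7.7,0.029,-0.096,0,0,0,-10.6,0.037,-0.123,0,0,0,-13.6,0.046,-0.15,0,0,0,-16.6,0.054,-0.177,0,0,0,-19.6,0.062,-0.204,0,0,0,-22.6,0.07,-0.231,0,0,0,-25.5,0.078,-0.257,0,0,0,-28.4,0.085,-0.28,0,0,0,-31,0.091,-0.3,0,0,0,-33.2,0.096,-0.315,0,0,0,-34.8,0.098,-0.323,0,0,0,-35.7,0.099,-0.326,0,0,0,-36,0.099,-0.326,0,0,0,-36,0.099,-0.326,0,0,0,-36])

```text
clock: 6.65
eef_pos: [557.7, -172.9, 350.6]
eef_rot: [3.142, 0.0, 2.988]
wrist_force: [-0.5, 0.5, -2.5]
finger_gap: 29.9
finger_force: 30.0
```

```bash
python3 - <<'E'
from h import *
s=manip.read_state();print(s["clock"],s["eef_pos"],s["eef_rot"],s["wrist_force"])
c=get_calibration("wrist");im,d=camera("wrist");P=cloud(c,d)
im2,d2=camera("scene");P2=cloud(get_calibration("scene"),d2)
cv2.imwrite("pics/w2.png",np.hstack([cv2.resize(im,(400,300)),cv2.resize(im2[60:260,220:420],(300,300))])[...,::-1])
o=(im2[...,0]>180)&(im2[...,2]<90)&(im2[...,1]>60)&(np.hypot(P2[...,0]-558,P2[...,1]+173)<150)&(P2[...,2]>120)
Q=P2[o];print("orange scene",len(Q),Q.min(0),Q.max(0))
b=(d>0)&(P[...,2]>148)&(P[...,2]<166)&(np.abs(P[...,0]-558)<60)&(np.abs(P[...,1]+173)<140);Q=P[b];print("bar",len(Q),cv2.minAreaRect(Q[:,:2].astype(np.float32)))
E
```

```text
6.65 [ 557.66890688 -172.90058763  350.5829997 ] [3.14151274e+00 1.31578518e-04 2.98793279e+00] [-0.45146743  0.53864404 -2.53615563]
orange scene 291 [ 466.40557614 -210.78850519  214.77328641] [ 640.6475546  -124.16489088  291.87589461]
bar 2117 ((555.8306884765625, -178.93316650390625), (245.76988220214844, 21.62557601928711), 81.31182861328125)
```

View pics/w2.png

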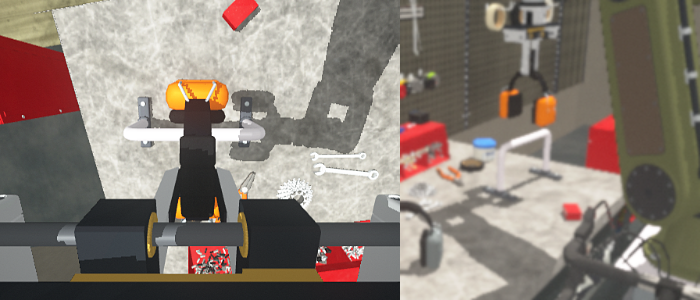

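The left picture shows the pair square over the bar: the cup is at (197,95), the bar runs from (130,132) to (262,132) and the gap straddles it. The right picture shows the pair hanging level at (527,105), above the bar. I'll lower it to just above contact.

Emit:
jog_arm(plan=[0,0,-0.004,0,0,0,0,0,-0.013,0,0,0,0,-0.001,-0.026,0,0,0,0,-0.002,-0.041,0,0,0,0,-0.003,-0.056,0,0,0,0,-0.003,-0.071,0,0,0,0,-0.003,-0.086,0,0,0,0,-0.003,-0.101,0,0,0,0,-0.003,-0.116,0,0,0,0,-0.003,-0.13,0,0,0,0,-0.003,-0.143,0,0,0,0,-0.003,-0.155,0,0,0,0,-0.003,-0.165,0,0,0,0,-0.003,-0.173,0,0,0,0,-0.003,-0.178,0,0,0,0,-0.003,-0.181,0,0,0,0,-0.003,-0.182,0,0,0,0,-0.003,-0.182,0,0,0,0,-0.003,-0.182,0,0,0])

```text
clock: 8.65
eef_pos: [557.9, -176.6, 168.8]
eef_rot: [-3.141, 0.001, 2.987]
wrist_force: [-0.8, 0.2, -2.2]
finger_gap: 29.6
finger_force: 30.0
```

Emit:
jog_arm(plan=[0,0,-0.001,0,0,0,0,0,-0.002,0,0,0,0,0,-0.002,0,0,0,0,0,-0.002,0,0,0])

```text
clock: 9.05
eef_pos: [557.7, -176.5, 166.4]
eef_rot: [3.142, -0.0, 2.987]
wrist_force: [-0.3, 0.2, -2.8]
finger_gap: 29.8
finger_force: 30.0
```

Not in contact yet, so I'll go down another 1.5 mm.

Emit:
jog_arm(plan=[0,0,-0.001,0,0,0,0,0,-0.0015,0,0,0,0,0,-0.0015,0,0,0,0,0,-0.0015,0,0,0])

```text
clock: 9.45
eef_pos: [557.8, -176.6, 165.2]
eef_rot: [-3.141, 0.0, 2.987]
wrist_force: [-1.1, 0.0, 1.9]
finger_gap: 29.6
finger_force: 30.0
```

The wrist force has turned upward, so the crown rests on the bar. I'll open.

Emit:
jog_arm(plan=[0,0,0,0,0,0,0,0,0,0,0,0,0,0,0,0,0,0,0,0,0,0,0,0,0,0,0,0,0,0,0,0,0,0,0,0], claw=0.06)

```text
clock: 10.05
eef_pos: [557.7, -176.5, 164.9]
eef_rot: [-3.142, -0.0, 2.987]
wrist_force: [0.9, -0.5, 0.3]
finger_gap: 60.3
finger_force: 0.0
```

Emit:
jog_arm(plan=[0,0,0.005,0,0,0,0,0,0.015,0,0,0,0,0,0.03,0,0,0,0,0,0.05,0,0,0,0,0,0.07,0,0,0,0,0,0.09,0,0,0,0,0,0.11,0,0,0,0,0,0.125,0,0,0,0,0,0.135,0,0,0,0,0,0.14,0,0,0,0,0,0.14,0,0,0,0,0,0.14,0,0,0,0,0,0.14,0,0,0,0,0,0.14,0,0,0,0,0,0.14,0,0,0,0,0,0.14,0,0,0,0,0,0.14,0,0,0])

```text
clock: 11.75
eef_pos: [557.7, -176.5, 304.9]
eef_rot: [-3.142, -0.0, 2.987]
wrist_force: [0.5, -1.1, 0.2]
finger_gap: 60.1
finger_force: 0.0
```

```bash
python3 - <<'E'
from h import *
for i in range(2):
    print(manip.read_state()["clock"])
    c=get_calibration("wrist");im,d=camera("wrist");P=cloud(c,d)
    m=(d>0)&(P[...,2]>168)&(P[...,2]<185)&(np.hypot(P[...,0]-558,P[...,1]+175)<60)&(im.max(-1)<110);Q=P[m]
    print(len(Q),cv2.minAreaRect(Q[:,:2].astype(np.float32)),Q[:,2].max())
im2,_=camera("scene")
cv2.imwrite("pics/w3.png",np.hstack([cv2.resize(im,(400,300)),cv2.resize(im2[100:260,220:380],(300,300))])[...,::-1])
E
```

```text
11.75
1479 ((555.9550170898438, -176.0983428955078), (29.43504524230957, 72.23350524902344), 81.20198059082031) 178.38973366646843
11.8
1476 ((556.0311279296875, -176.03016662597656), (29.481019973754883, 72.31671142578125), 80.98077392578125) 178.4837289086925
```

View pics/w3.png

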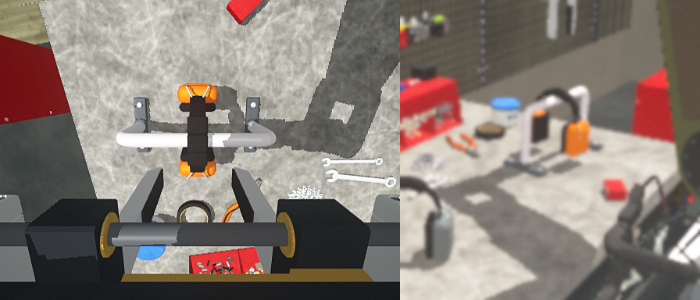

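The pair hangs square and at rest on the bar: cups at (197,97) and (197,168) either side of it, crown at (197,135), and the pad top at about 177 mm as expected. The gripper is clear, so I'm handing in.

```bash
python3 -c "
from cell import manip
print(manip.sign_off())"
```

```text
the job is handed in; nothing more can be done
None
```

The orange pair hangs at rest over the middle of the bar with one cup on each side, the gripper is clear, the grey pair was left alone, and the job was handed in at about 12 s; no verdict was shown.

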